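# Confirm the ear tag shelf count

## Robot

A 7-joint arm with a two-finger parallel gripper is mounted at the origin on the work surface. World frame = base frame: x ahead of the robot, y to its left, z up, the work surface at z = 0. Lengths are in m, angles in rad, forces in N, time in s.
With the tool pointing down it reaches from about 0.4 to 0.85 m from the base axis. Payload 10.4 kg.
Tool frame: the origin (TCP) lies between the finger pads; the fingertips stand 19 mm ahead of it and the grasp point (between the pads) is the TCP; z points along the fingers, y is the direction in which the jaws open and shut (so a half turn about z gives the same grasp; the last joint's range is limited). The gripper opens to 85 mm and grips with 20 to 120 N. Pads are 22 mm wide; open, the fingers measure 114 mm over their backs; the gripper's body (76 mm by 85 mm) begins 54 mm behind the grasp point. The pads swing forward as they close: fully open they stand 13 mm farther back than shut.
Start: joints at [-1.266, 0.332, -0.065, 1.46, 0.022, 1.35, -0.088], TCP at [0.201, 0.592, 0.25] pointing down, gripper open.
Joint ranges: [-2.6, 2.6], [-0.5, 2.12], [-1.47, 1.34], [0.16, 2.42], [-1.27, 4.41], [0.06, 2.06], [-2.6, 2.6]. Speed limits (rad/s): [2.22, 2.22, 2.79, 2.79, 3.14, 3.14, 3.14].

## Interface

Orientations are given as a unit quaternion [x, y, z, w].
In Python, from workcell import manip gives the robot as it stands.
- The arm moves only by the shell command python3 -m jog 'ROWS' [FORCE]. ROWS is JSON, a list of rows, each an object with "offset": the shift along the tool's x, y, z as a fraction of full scale, a list of three; "rotation": the turn, a rotation vector about the tool's x, y, z as a fraction of full scale, a list of three; "fingers": the opening, from -1 (shut) to 1 (fully open), so that 0 is half open. A call has 1 to 8 rows; each row shifts and turns the commanded pose from where the row before left it, along the tool's axes as they then stand; what a row does not reach is not made up. Full scale, the value 1, is 0.15 m for a shift and 2 rad for a turn. A row lasts 1/8 s, in which the tool goes at most 62.5 mm and 10.7 degrees, less where a joint would pass 70% of its speed; a pose out of reach is approached as far as the arm can. A call with a number of a shift or a turn outside -1 to 1 is refused whole. A call with a gripper value outside its range is refused whole. The fingers move at their own pace and stop on an object; FORCE is the grip in N (left out, the last holds). Time passes only in rows, so rows that do not move let the fingers close. It gives the time, the measured TCP pose, the force and the opening at its end, in the units of the state.
- manip.get_obs(): the state, without advancing time (a new reading comes with each control period).
- manip.camera(name): name is "scene" or "top" or "wrist"; returns the picture (480x640x3 uint8, red, green, blue); there is no depth.
- manip.camera_info(name): a dict with "mtx" (3x3 intrinsics, pixels), "xyz" and "rotation" of the camera in the world. Camera axes: x right, y down, z forward; pixel columns grow to the right and rows downward; lengths in m; the calibration is good to about 2 mm. A picture is of the moment at which its call begins: read the wrist's pose just before it. camera_info takes no time and is no camera call; for the wrist camera it gives the pose at the moment of the call.
- manip.hand_in(): hands the job in, once; it reports no verdict.
Trained networks look in the newest picture that a camera, given by its name, has taken for a name from the list of things; names that differ only in an ending like _2 or _b are one class to them, and where a whole thing is asked for, a point or a joint stands for the part that bears it (a point fixed in the world has none). Each returns a list of dicts, best first, with "conf" (0 to 1); they miss things now and then, are a little off and sometimes report something else, mostly with a low value. They report only what shows in the picture. A call takes as long as a camera call. They do not tell look-alikes from the thing itself.
- manip.recognise(camera, query): "bbox" ([left, top, right, bottom] in pixels, round what is visible of it).
The state is a dict: "clock": time; "joint_pos": joint angles; "joint_velocities": joint speeds; "tau": joint torques, N m; "position": TCP position; "ee_rot": TCP orientation; "ft_force": force on the tool from outside, world axes, zero at the start; "torque": the same for the moment, N m; "grip_width": opening from 0.0 (shut) to 1.0 (fully open).
Only numpy, scipy, OpenCV 4.12 (cv2) and the standard library are available. Lean on these libraries where they do the work, as an engineer would, in place of code of your own. Each camera call takes 0.05 s, during which the arm holds its last target. There are 200 camera calls.

## Task

Confirm the count on the ear tag shelf, where each place has a yellow push-in marker in front of its goods: press in, gently and in this order, the marker of the green tag buttons, then that of the clear pin box, then that of the steel dosing cup, each right down so that it stays in. Leave the brown bottle's marker up, and do not lift or shift any of the goods or the tools.

Things in the scene. Friction and masses are not known exactly. Their poses are not given: they have to be found in the camera images.
- place_tags: fixed grey board 170 x 105 x 6 mm for the green tag buttons; origin at the centre of its underside; its +x points from the marker to the goods. Its yellow marker stands near the robot's side of it, on the board's centre line 55 mm to -x of the origin, and the green tag buttons about 40 mm to +x. A blue lip 10 mm high runs along its far edge. All four boards and markers look alike
- key_tags_top (a point): centre of the flat top of the yellow round marker in front of the green tag buttons: a cap 34 mm across that stands 22 mm above a black round housing 48 mm across whose top is 28 mm above the table; cap top 50 mm above the table when up, 40 mm when right in and let go. The cap itself is sprung: under a push it gives up to 9 mm more (about 1.2 N per mm) and springs back when let go; the point moves with the cap
- key_tags (a joint): how far the marker of the green tag buttons is pushed in, m: 0 up, 0.010 right in. The plunger slides straight down against about 2.5 N of friction and stays where it is left; the sprung cap on top first gives about 2 mm, then the plunger moves, and after its end stop the cap gives again
- place_box: fixed grey board 170 x 105 x 6 mm for the clear pin box; origin at the centre of its underside; its +x points from the marker to the goods. Its yellow marker stands near the robot's side of it, on the board's centre line 55 mm to -x of the origin, and the clear pin box about 40 mm to +x. A blue lip 10 mm high runs along its far edge. All four boards and markers look alike
- key_box_top (a point): centre of the flat top of the yellow round marker in front of the clear pin box: a cap 34 mm across that stands 22 mm above a black round housing 48 mm across whose top is 28 mm above the table; cap top 50 mm above the table when up, 40 mm when right in and let go. The cap itself is sprung: under a push it gives up to 9 mm more (about 1.2 N per mm) and springs back when let go; the point moves with the cap
- key_box (a joint): how far the marker of the clear pin box is pushed in, m: 0 up, 0.010 right in. The plunger slides straight down against about 2.5 N of friction and stays where it is left; the sprung cap on top first gives about 2 mm, then the plunger moves, and after its end stop the cap gives again
- place_cup: fixed grey board 170 x 105 x 6 mm for the steel dosing cup; origin at the centre of its underside; its +x points from the marker to the goods. Its yellow marker stands near the robot's side of it, on the board's centre line 55 mm to -x of the origin, and the steel dosing cup about 40 mm to +x. A blue lip 10 mm high runs along its far edge. All four boards and markers look alike
- key_cup_top (a point): centre of the flat top of the yellow round marker in front of the steel dosing cup: a cap 34 mm across that stands 22 mm above a black round housing 48 mm across whose top is 28 mm above the table; cap top 50 mm above the table when up, 40 mm when right in and let go. The cap itself is sprung: under a push it gives up to 9 mm more (about 1.2 N per mm) and springs back when let go; the point moves with the cap
- key_cup (a joint): how far the marker of the steel dosing cup is pushed in, m: 0 up, 0.010 right in. The plunger slides straight down against about 2.5 N of friction and stays where it is left; the sprung cap on top first gives about 2 mm, then the plunger moves, and after its end stop the cap gives again
- place_iodine: fixed grey board 170 x 105 x 6 mm for the brown bottle; origin at the centre of its underside; its +x points from the marker to the goods. Its yellow marker stands near the robot's side of it, on the board's centre line 55 mm to -x of the origin, and the brown bottle about 40 mm to +x. A blue lip 10 mm high runs along its far edge. All four boards and markers look alike
- key_iodine_top (a point): centre of the flat top of the yellow round marker in front of the brown bottle: a cap 34 mm across that stands 22 mm above a black round housing 48 mm across whose top is 28 mm above the table; cap top 50 mm above the table when up, 40 mm when right in and let go. The cap itself is sprung: under a push it gives up to 9 mm more (about 1.2 N per mm) and springs back when let go; the point moves with the cap
- key_iodine (a joint): how far the marker of the brown bottle is pushed in, m: 0 up, 0.010 right in. The plunger slides straight down against about 2.5 N of friction and stays where it is left; the sprung cap on top first gives about 2 mm, then the plunger moves, and after its end stop the cap gives again
- tag0: loose green tag button, 30 mm across, 10 mm high, number 1 from the bottom of a stack of four; origin at the centre of its underside
- tag1: loose green tag button, 30 mm across, 10 mm high, number 2 from the bottom of a stack of four; origin at the centre of its underside
- tag2: loose green tag button, 30 mm across, 10 mm high, number 3 from the bottom of a stack of four; origin at the centre of its underside
- tag3: loose green tag button, 30 mm across, 10 mm high, number 4 from the bottom of a stack of four; origin at the centre of its underside
- pin_box: loose clear plastic box of pins with closed snap lid, 53 x 73 x 29 mm; origin at the centre of its underside
- dosing_cup: loose stainless dosing cup, 56 mm across the rim, 60 mm high; origin at the centre of its underside
- iodine: loose small brown bottle, 44 mm across, 75 mm high; origin at the centre of its underside
- elastrator: loose steel elastrator (pliers) about 200 mm long lying on the black strip, 20 mm above the table, behind the boards; origin under its pivot
- spare_pin: loose chrome applicator pin, about 84 mm long, 12 mm thick at its head, lying on the black strip; origin under its shank
There are look-alikes about, which are no part of the job. Leave any pink or red look-alike of the place_iodine alone. What is shaped like the place_box but red is not meant.

How it is judged:
On the way, in this order (a step that is already met when the one before it is completed fails the run):
1. the marker of the green tag buttons is pushed in (value of joint key_tags above 0.007 m), for 0.1 s.
2. the marker of the clear pin box is pushed in (value of joint key_box above 0.007 m), for 0.1 s.
3. the marker of the steel dosing cup is pushed in (value of joint key_cup above 0.007 m), for 0.1 s.
At the end, for the whole second after the job is handed in: The markers of tag buttons, pin box and dosing cup are each in by more than 7 of their 10 mm, the brown bottle's marker is in by less than 3 mm, and all goods and tools rest within 15 mm of where they started (value of joint each of key_tags, key_box, key_cup above 0.007 m and value of joint key_iodine below 0.003 m and distance of each of tag0, tag1, tag2, tag3, pin_box, dosing_cup, iodine, elastrator, spare_pin from where it was at the start of the episode below 0.015 m and linear speed of each of tag0, tag1, tag2, tag3, pin_box, dosing_cup, iodine, elastrator, spare_pin below 0.02 m/s); the robot touches nothing.
It fails at once if the pin box's marker is pressed before that of the tag buttons, or the dosing cup's before that of the pin box ((value of joint key_box above 0.004 m and value of joint key_tags below 0.007 m) or (value of joint key_cup above 0.004 m and value of joint key_box below 0.007 m)).
It fails at once if the brown bottle's marker is pressed (value of joint key_iodine above 0.004 m).
It fails at once if a marker or its board is pushed harder than 25 N (contact force between any of the arm, the fingers and place_tags above 25 N or contact force between any of the arm, the fingers and place_box above 25 N or contact force between any of the arm, the fingers and place_cup above 25 N or contact force between any of the arm, the fingers and place_iodine above 25 N).
It fails at once if any of the goods or tools is lifted by more than 6 mm (height (world z) of any of tag0, pin_box, dosing_cup, iodine above 0.012 m or height (world z) of tag1 above 0.022 m or height (world z) of tag2 above 0.032 m or height (world z) of tag3 above 0.042 m or height (world z) of any of elastrator, spare_pin above 0.026 m).
It fails at once if goods or tools are lifted or shifted by more than 15 mm (distance of any of tag0, tag1, tag2, tag3, pin_box, dosing_cup, iodine, elastrator, spare_pin from where it was at the start of the episode above 0.015 m).
It also fails if it takes over 42 s, if anything falls off the work surface, if the arm or the gripper's body presses on something with over 40 N, if the wrist force passes 120 N, or if a joint passes its speed limit or range.

## Working session

There is one attempt and no reset: what is moved stays moved. The work goes in short steps, Python scripts to look and compute and a shell command to move; the robot and the scene stay as the last step left them, time stands still between calls to the robot, and variables do not carry over. Pictures are saved under pics/ and viewed, about 8 in all and at most 12, crops included, and the job is handed in when it is done.

```bash
mkdir -p pics; python3 - <<'E'
from workcell import manip
import cv2
for c in ("top","scene"):
    im=manip.camera(c); cv2.imwrite(f"pics/{c}0.png",im[:,:,::-1])
    i=manip.camera_info(c); print(c,i)
    for q in ("key_tags_top","tag3","pin_box","dosing_cup","iodine","place_tags"):
        print(q,[(d["conf"],[round(x) for x in d["bbox"]]) for d in manip.recognise(c,q)][:6])
print(manip.get_obs())
E
```

```text
top {'mtx': array([[529.36451936,   0.        , 320.16166187],
       [  0.        , 529.36451936, 230.66551406],
       [  0.        ,   0.        ,   1.        ]]), 'xyz': array([ 0.43430962, -0.12419968,  1.3990339 ]), 'rotation': array([ 0.71431257, -0.6991729 ,  0.01717733, -0.02489475])}
key_tags_top [(0.75, [299, 228, 317, 243]), (0.56, [305, 192, 323, 214])]
tag3 [(0.42, [358, 207, 371, 225])]
pin_box [(0.67, [302, 230, 313, 240]), (0.55, [238, 209, 267, 228]), (0.16, [304, 191, 320, 215])]
dosing_cup [(0.87, [177, 203, 201, 230])]
iodine [(0.79, [305, 194, 319, 211])]
place_tags [(0.79, [344, 202, 393, 268]), (0.31, [244, 247, 261, 262])]
scene {'mtx': array([[513.0077231 ,   0.        , 321.92233118],
       [  0.        , 513.0077231 , 231.47663014],
       [  0.        ,   0.        ,   1.        ]]), 'xyz': array([ 1.4269681 , -0.37328399,  0.74987169]), 'rotation': array([ 0.70042534,  0.55298665, -0.27129648, -0.36056668])}
key_tags_top [(0.51, [271, 225, 288, 236]), (0.38, [385, 203, 401, 221])]
tag3 [(0.57, [274, 222, 285, 236]), (0.55, [283, 264, 288, 266]), (0.55, 
[... 327 characters left out ...]
os': array([-1.26561675,  0.3321883 , -0.06470623,  1.4600709 ,  0.02161353,
        1.34989895, -0.08849815]), 'joint_velocities': array([-4.08061792e-05,  2.15613478e-03, -8.76949701e-04,  7.84710444e-04,
        7.55184466e-04, -4.32190113e-04,  3.55915604e-04]), 'tau': array([ 9.54519646e-05, -6.25098681e+01,  4.89730050e-02, -3.91761231e+01,
        1.65077287e-02,  2.05582830e-03,  1.24380472e-05]), 'position': array([0.20120688, 0.59176126, 0.25035876]), 'ee_rot': array([1.63150522e-01, 9.86601187e-01, 6.46509535e-05, 5.15268757e-06]), 'ft_force': array([-0.2146082 , -0.18451451, -0.64335501]), 'torque': array([-0.0026978 ,  0.02427086,  0.01251389]), 'grip_width': 0.9963661395172517}
```

View pics/top0.png

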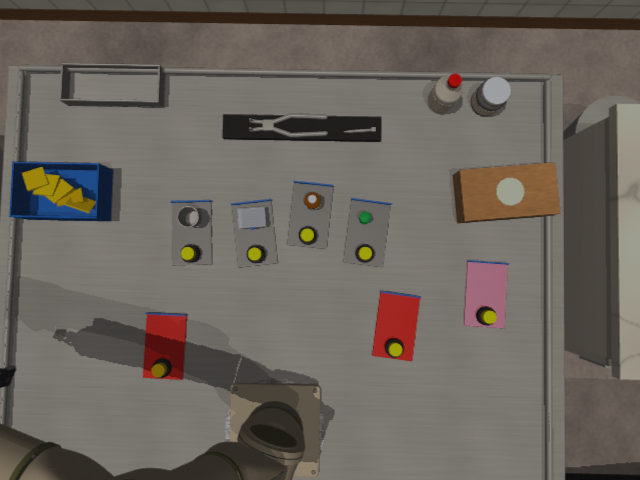

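View pics/scene0.png

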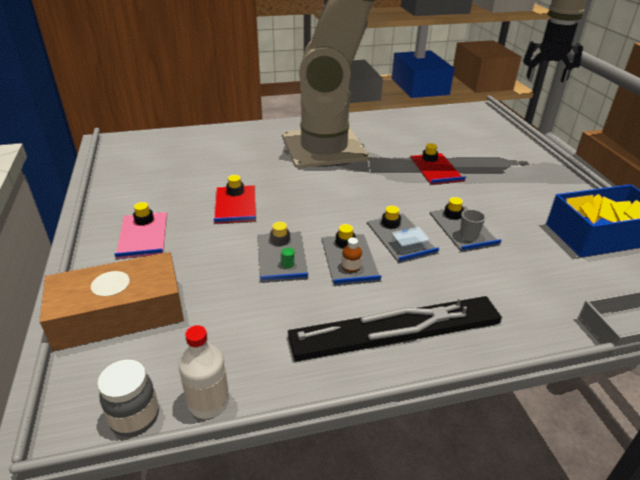

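```bash
cat > h.py <<'E'
import numpy as np, cv2
from workcell import manip
from scipy.spatial.transform import Rotation as R
def yellow(cam,z=0.05,save=None):
    im=manip.camera(cam); i=manip.camera_info(cam)
    if save: cv2.imwrite(save,im[:,:,::-1])
    hsv=cv2.cvtColor(im,cv2.COLOR_RGB2HSV)
    m=cv2.inRange(hsv,(24,150,90),(34,255,255))
    n,_,st,c=cv2.connectedComponentsWithStats(m)
    Rm=R.from_quat(i["rotation"]).as_matrix(); out=[]
    for s,p in zip(st[1:],c[1:]):
        if s[4]<40: continue
        d=Rm@np.linalg.solve(i["mtx"],[p[0],p[1],1]); t=(z-i["xyz"][2])/d[2]
        out.append((p.round(1),s[4],(i["xyz"]+t*d).round(4)))
    return out
def off(target):
    o=manip.get_obs(); r=R.from_quat(o["ee_rot"])
    return r.inv().apply(np.array(target)-o["position"])/0.15
E
python3 - <<'E'
from h import *
for cam in ("top","scene"):
    for o in yellow(cam): print(cam,*o)
E
```

```text
top [ 55.3 189.3] 1477 [0.6068 0.5764 0.05  ]
top [306.9 234.5] 139 [ 0.504  -0.0749  0.05  ]
top [187.1 252.9] 141 [0.4505 0.2299 0.05  ]
top [254.1 253.5] 143 [0.4525 0.0585 0.05  ]
top [364.9 252.9] 143 [ 0.4603 -0.2237  0.05  ]
top [489.1 316.7] 144 [ 0.3063 -0.5391  0.05  ]
top [395.2 349.3] 151 [ 0.2195 -0.3038  0.05  ]
top [157.7 370. ] 129 [0.1539 0.2933 0.05  ]
scene [233.7 178. ] 70 [ 0.2232 -0.3029  0.05  ]
scene [606.1 207.9] 1269 [0.5648 0.5873 0.05  ]
scene [455.2 200.8] 86 [0.4536 0.2294 0.05  ]
scene [141.1 206.4] 105 [ 0.3122 -0.5365  0.05  ]
scene [392.  209.5] 92 [0.4565 0.0588 0.05  ]
scene [279.3 225.8] 92 [ 0.4642 -0.2227  0.05  ]
scene [345.6 228.8] 116 [ 0.5093 -0.0749  0.05  ]
```

```bash
python3 -m jog '[{"offset":[-0.36,-0.16,0],"rotation":[0,0,0],"fingers":-1},{"offset":[-0.36,-0.16,0],"rotation":[0,0,0],"fingers":-1},{"offset":[-0.36,-0.16,0],"rotation":[0,0,0],"fingers":-1},{"offset":[-0.36,-0.16,0],"rotation":[0,0,0],"fingers":-1},{"offset":[-0.36,-0.16,0],"rotation":[0,0,0],"fingers":-1},{"offset":[-0.36,-0.16,0],"rotation":[0,0,0],"fingers":-1},{"offset":[-0.13,-0.38,0],"rotation":[0,0,0],"fingers":-1},{"offset":[-0.13,-0.38,0],"rotation":[0,0,0],"fingers":-1}]'
python3 -c "
from h import *
print(manip.get_obs()['joint_pos'].round(2),off([.461,-.223,.12]))"
```

```text
clock: 1.8
position: [0.4621, 0.2286, 0.2501]
ee_rot: [0.163, 0.987, -0.0, 0.0]
ft_force: [0.8, -0.3, -0.5]
grip_width: -0.003
[-0.74  0.09  0.2   1.76 -0.02  1.3   0.71] [-0.96404015 -2.8518412   0.86776827]
```

```bash
python3 -m jog '[{"offset":[-0.12,-0.356,0.1],"rotation":[0,0,0],"fingers":-1},{"offset":[-0.12,-0.356,0.1],"rotation":[0,0,0],"fingers":-1},{"offset":[-0.12,-0.356,0.1],"rotation":[0,0,0],"fingers":-1},{"offset":[-0.12,-0.356,0.1],"rotation":[0,0,0],"fingers":-1},{"offset":[-0.12,-0.356,0.1],"rotation":[0,0,0],"fingers":-1},{"offset":[-0.12,-0.356,0.1],"rotation":[0,0,0],"fingers":-1},{"offset":[-0.12,-0.356,0.1],"rotation":[0,0,0],"fingers":-1},{"offset":[-0.12,-0.356,0.1],"rotation":[0,0,0],"fingers":-1}]'
python3 - <<'E'
from h import *
print(manip.get_obs()['joint_pos'].round(2),off([.461,-.223,.09]))
for o in yellow("wrist",save="pics/w1.png"): print(*o)
i=manip.camera_info("wrist");print(i["xyz"])
E
```

```text
clock: 2.8
position: [0.4607, -0.2219, 0.1303]
ee_rot: [0.163, 0.987, 0.0, 0.001]
ft_force: [1.2, -0.6, 0.4]
grip_width: -0.001
[-0.21  0.21  0.63  1.93 -0.14  1.04  1.73] [-0.00386481 -0.00679226  0.26835238]
[577.7 243.9] 3235 [ 0.4954 -0.0888  0.05  ]
[324.2 254.2] 2521 [ 0.4528 -0.2308  0.05  ]
[ 0.39355201 -0.20700998  0.25282502]
```

View pics/w1.png

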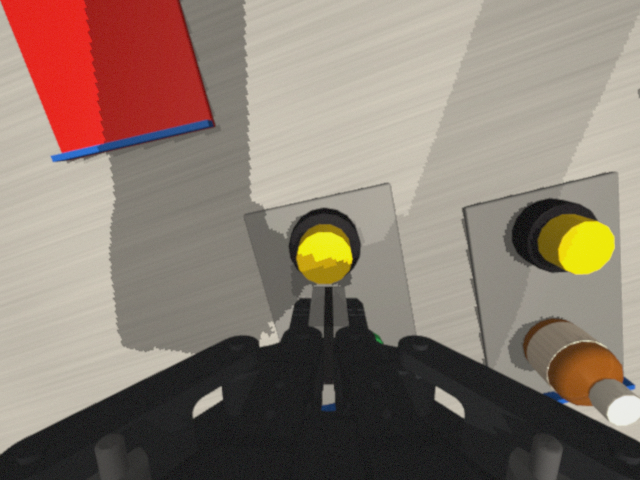

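```bash
python3 - <<'E'
from h import *
def proj(cam,P):
    i=manip.camera_info(cam); p=i["mtx"]@R.from_quat(i["rotation"]).inv().apply(np.array(P)-i["xyz"]); return (p[:2]/p[2]).round(1)
for n,P in dict(tip=(.4607,-.2219,.111),cap=(.461,-.223,.05),capscene=(.4642,-.2227,.05),house=(.461,-.223,.028),iod=(.506,-.075,.05)).items(): print(n,proj("wrist",P),proj("scene",P))
im=manip.camera("scene");cv2.imwrite("pics/s1.png",cv2.resize(im[150:290,200:380,::-1],None,fx=4,fy=4,interpolation=cv2.INTER_CUBIC))
im=manip.camera("wrist");cv2.imwrite("pics/w2.png",cv2.resize(im[170:370,220:430,::-1],None,fx=3,fy=3,interpolation=cv2.INTER_CUBIC))
E
```

```text
tip [347.8 306.8] [278.6 203. ]
cap [341.1 262.5] [279. 225.]
capscene [343.3 267.1] [279.3 225.8]
house [340.  251.6] [279.3 232.6]
iod [604.2 252.9] [345.2 228. ]
```

View pics/s1.png

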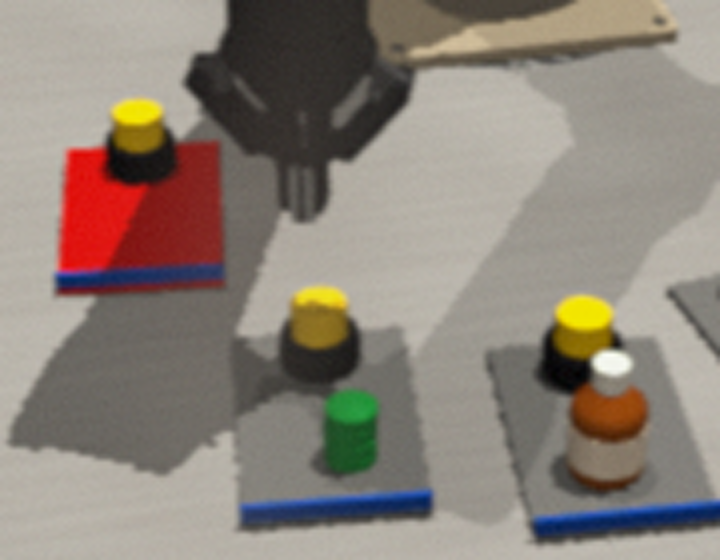

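View pics/w2.png

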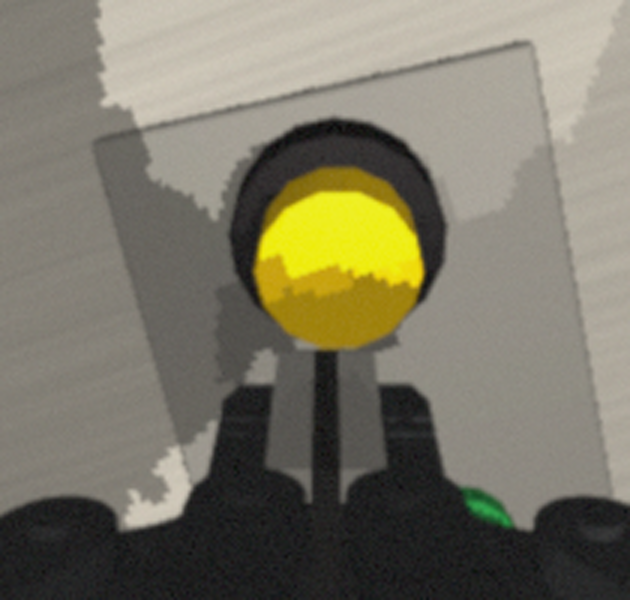

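The views show the marker cap under the fingers. In the scene crop, the tip looks about 5 mm too far to -y of the tag marker. I'll shift it by that much and lower to just above the cap.

```bash
python3 -m jog '[{"offset":[0.01,0.03,0.16],"rotation":[0,0,0],"fingers":-1},{"offset":[0,0,0.16],"rotation":[0,0,0],"fingers":-1},{"offset":[0,0,0],"rotation":[0,0,0],"fingers":-1}]'
python3 - <<'E'
from h import *
a=manip.camera("scene")[180:280,230:330,::-1]
b=manip.camera("wrist")[170:370,220:420,::-1]
f=lambda x:cv2.resize(x,(400,400),interpolation=cv2.INTER_CUBIC)
cv2.imwrite("pics/c3.png",np.hstack([f(a),f(b)]))
E
```

```text
clock: 3.32
position: [0.46, -0.2141, 0.0813]
ee_rot: [0.162, 0.987, 0.0, -0.001]
ft_force: [-0.4, 0.2, 1.2]
grip_width: 0.001
```

View pics/c3.png

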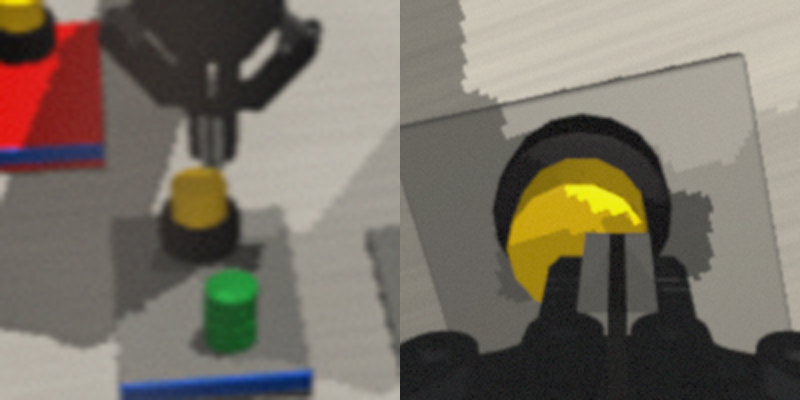

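```bash
python3 - <<'E'
from h import *
for _ in range(4):
    o=manip.get_obs(); print(o["clock"],o["position"].round(4),o["joint_velocities"].round(3)); manip.camera("scene")
E
python3 -m jog '[{"offset":[0,0,0],"rotation":[0,0,0],"fingers":-1},{"offset":[0,0,0],"rotation":[0,0,0],"fingers":-1}]'
```

```text
3.425 [ 0.4612 -0.215   0.0831] [ 0.001 -0.008  0.007 -0.011 -0.    -0.002  0.004]
3.475 [ 0.4614 -0.2153  0.0834] [ 0.002 -0.006  0.004 -0.004 -0.001 -0.002  0.002]
3.525 [ 0.4614 -0.2154  0.0834] [ 0.001 -0.001 -0.     0.001 -0.002 -0.005  0.003]
3.575 [ 0.4613 -0.2154  0.0833] [ 0.002  0.002  0.     0.003 -0.003 -0.004  0.002]
clock: 3.88
position: [0.4608, -0.2155, 0.0825]
ee_rot: [0.163, 0.987, 0.0, 0.0]
ft_force: [0.1, 0.2, -0.6]
grip_width: 0.001
```

```bash
python3 -m jog '[{"offset":[-0.016,-0.047,0],"rotation":[0,0,0],"fingers":-1},{"offset":[0,0,0.04],"rotation":[0,0,0],"fingers":-1},{"offset":[0,0,0.04],"rotation":[0,0,0],"fingers":-1},{"offset":[0,0,0.03],"rotation":[0,0,0],"fingers":-1},{"offset":[0,0,0.03],"rotation":[0,0,0],"fingers":-1},{"offset":[0,0,0.03],"rotation":[0,0,0],"fingers":-1},{"offset":[0,0,0],"rotation":[0,0,0],"fingers":-1},{"offset":[0,0,0],"rotation":[0,0,0],"fingers":-1}]'
```

```text
clock: 4.88
position: [0.4606, -0.2229, 0.0568]
ee_rot: [0.163, 0.987, 0.0, -0.0]
ft_force: [-3.2, 0.5, 2.0]
grip_width: -0.001
```

```bash
python3 -m jog '[{"offset":[0,0,0.015],"rotation":[0,0,0],"fingers":-1},{"offset":[0,0,0.01],"rotation":[0,0,0],"fingers":-1},{"offset":[0,0,0],"rotation":[0,0,0],"fingers":-1},{"offset":[0,0,0],"rotation":[0,0,0],"fingers":-1}]'
```

```text
clock: 5.38
position: [0.4608, -0.2229, 0.0533]
ee_rot: [0.163, 0.987, 0.0, 0.0]
ft_force: [-2.9, 1.5, 6.3]
grip_width: 0.005
```

```bash
python3 -m jog '[{"offset":[0,0,-0.26],"rotation":[0,0,0],"fingers":-1},{"offset":[0,0,-0.26],"rotation":[0,0,0],"fingers":-1},{"offset":[0.13,0.352,0],"rotation":[0,0,0],"fingers":-1},{"offset":[0.13,0.352,0],"rotation":[0,0,0],"fingers":-1},{"offset":[0.13,0.352,0],"rotation":[0,0,0],"fingers":-1},{"offset":[0.13,0.352,0],"rotation":[0,0,0],"fingers":-1},{"offset":[0.13,0.352,0],"rotation":[0,0,0],"fingers":-1},{"offset":[0,0,0],"rotation":[0,0,0],"fingers":-1}]'
python3 -m jog '[{"offset":[0,0,0],"rotation":[0,0,0],"fingers":-1},{"offset":[0,0,0],"rotation":[0,0,0],"fingers":-1}]'
python3 - <<'E'
from h import *
print(off([.4535,.0585,.083]))
a=manip.camera("scene")[190:270,250:410,::-1]
cv2.imwrite("pics/c4.png",cv2.resize(a,None,fx=5,fy=5,interpolation=cv2.INTER_CUBIC))
for o in yellow("scene"): print(*o)
E
```

```text
clock: 6.38
position: [0.4531, 0.0628, 0.131]
ee_rot: [0.16, 0.987, 0.001, 0.0]
ft_force: [-0.3, -0.9, -0.1]
grip_width: 0.001
clock: 6.62
position: [0.4535, 0.0571, 0.131]
ee_rot: [0.164, 0.986, -0.0, 0.0]
ft_force: [0.1, -0.3, -0.3]
grip_width: -0.002
[0.00281855 0.0087123  0.31982564]
[431.3 146.1] 59 [0.1593 0.2934 0.05  ]
[233.7 178. ] 70 [ 0.2232 -0.3029  0.05  ]
[606.  207.8] 1277 [0.5646 0.587  0.05  ]
[455.3 201.3] 92 [0.4557 0.2285 0.05  ]
[140.6 206.6] 106 [ 0.3128 -0.5377  0.05  ]
[279.4 229. ] 98 [ 0.4767 -0.2247  0.05  ]
[345.9 229. ] 59 [ 0.51   -0.0745  0.05  ]
```

View pics/c4.png

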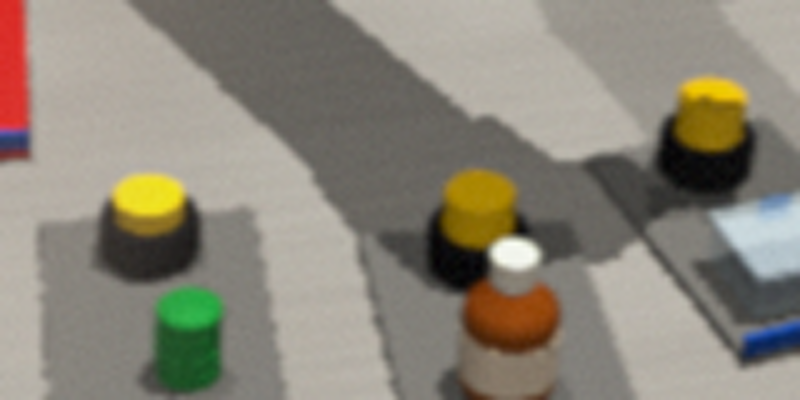

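The tag marker (crop 148,200) is visibly low, while the iodine marker (480,210) and the box marker (710,115) are still up. Next is the box marker.

```bash
python3 -m jog '[{"offset":[0.003,0.009,0.16],"rotation":[0,0,0],"fingers":-1},{"offset":[0,0,0.16],"rotation":[0,0,0],"fingers":-1},{"offset":[0,0,0.04],"rotation":[0,0,0],"fingers":-1},{"offset":[0,0,0.04],"rotation":[0,0,0],"fingers":-1},{"offset":[0,0,0.04],"rotation":[0,0,0],"fingers":-1},{"offset":[0,0,0.04],"rotation":[0,0,0],"fingers":-1},{"offset":[0,0,0.01],"rotation":[0,0,0],"fingers":-1},{"offset":[0,0,0],"rotation":[0,0,0],"fingers":-1}]'
python3 -m jog '[{"offset":[0,0,0.02],"rotation":[0,0,0],"fingers":-1},{"offset":[0,0,0],"rotation":[0,0,0],"fingers":-1},{"offset":[0,0,0],"rotation":[0,0,0],"fingers":-1}]'
```

```text
clock: 7.72
position: [0.4536, 0.0599, 0.0577]
ee_rot: [0.163, 0.987, 0.0, 0.0]
ft_force: [1.4, -0.4, 2.5]
grip_width: 0.001
clock: 8.1
position: [0.4537, 0.0599, 0.0548]
ee_rot: [0.163, 0.987, 0.0, 0.0]
ft_force: [0.7, -0.8, 5.8]
grip_width: -0.003
```

```bash
python3 -m jog '[{"offset":[0,0,0.01],"rotation":[0,0,0],"fingers":-1},{"offset":[0,0,0],"rotation":[0,0,0],"fingers":-1}]'
python3 -m jog '[{"offset":[0,0,-0.26],"rotation":[0,0,0],"fingers":-1},{"offset":[0,0,-0.26],"rotation":[0,0,0],"fingers":-1},{"offset":[0.123,0.355,0],"rotation":[0,0,0],"fingers":-1},{"offset":[0.123,0.355,0],"rotation":[0,0,0],"fingers":-1},{"offset":[0.123,0.355,0],"rotation":[0,0,0],"fingers":-1},{"offset":[0,0,0],"rotation":[0,0,0],"fingers":-1},{"offset":[0,0,0],"rotation":[0,0,0],"fingers":-1},{"offset":[0,0,0],"rotation":[0,0,0],"fingers":-1}]'
python3 - <<'E'
from h import *
print(off([.4525,.229,.083]))
a=manip.camera("scene")[180:260,350:510,::-1]
cv2.imwrite("pics/c5.png",cv2.resize(a,None,fx=5,fy=5,interpolation=cv2.INTER_CUBIC))
E
```

```text
clock: 8.35
position: [0.4537, 0.0599, 0.0534]
ee_rot: [0.163, 0.987, 0.0, 0.0]
ft_force: [1.0, -1.8, 7.1]
grip_width: 0.003
clock: 9.35
position: [0.4525, 0.2276, 0.1309]
ee_rot: [0.164, 0.986, -0.0, -0.0]
ft_force: [-0.5, 0.3, 0.6]
grip_width: -0.001
[0.00271755 0.00930615 0.31926633]
```

View pics/c5.png

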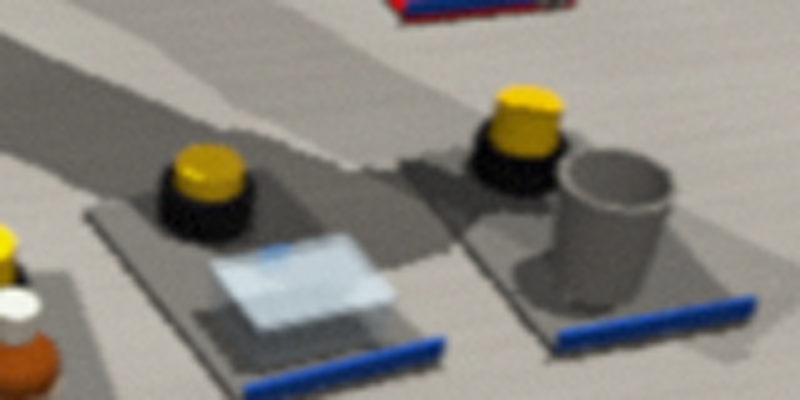

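The box marker (crop 210,180) is low and the cup marker (530,115) is still up. I'll press the cup marker the same way.

```bash
python3 -m jog '[{"offset":[0.002,0.006,0.16],"rotation":[0,0,0],"fingers":-1},{"offset":[0,0,0.16],"rotation":[0,0,0],"fingers":-1},{"offset":[0,0,0.04],"rotation":[0,0,0],"fingers":-1},{"offset":[0,0,0.04],"rotation":[0,0,0],"fingers":-1},{"offset":[0,0,0.04],"rotation":[0,0,0],"fingers":-1},{"offset":[0,0,0.04],"rotation":[0,0,0],"fingers":-1},{"offset":[0,0,0.01],"rotation":[0,0,0],"fingers":-1},{"offset":[0,0,0],"rotation":[0,0,0],"fingers":-1}]'
python3 -m jog '[{"offset":[0,0,0.02],"rotation":[0,0,0],"fingers":-1},{"offset":[0,0,0.01],"rotation":[0,0,0],"fingers":-1},{"offset":[0,0,0],"rotation":[0,0,0],"fingers":-1},{"offset":[0,0,0],"rotation":[0,0,0],"fingers":-1}]'
```

```text
clock: 10.4
position: [0.4527, 0.2299, 0.0577]
ee_rot: [0.163, 0.987, 0.0, 0.0]
ft_force: [1.4, -1.0, 2.0]
grip_width: 0.001
clock: 10.9
position: [0.4527, 0.23, 0.0534]
ee_rot: [0.163, 0.987, 0.0, 0.0]
ft_force: [0.8, -2.1, 7.3]
grip_width: -0.002
```

```bash
python3 -m jog '[{"offset":[0,0,-0.3],"rotation":[0,0,0],"fingers":-1},{"offset":[0,0,-0.4],"rotation":[0,0,0],"fingers":-1},{"offset":[0,0,-0.3],"rotation":[0,0,0],"fingers":-1},{"offset":[0.12,0.35,0],"rotation":[0,0,0],"fingers":-1},{"offset":[0.12,0.35,0],"rotation":[0,0,0],"fingers":-1},{"offset":[0,0,0],"rotation":[0,0,0],"fingers":-1},{"offset":[0,0,0],"rotation":[0,0,0],"fingers":-1},{"offset":[0,0,0],"rotation":[0,0,0],"fingers":-1}]'
python3 - <<'E'
from h import *
a=manip.camera("scene")[180:360,250:510,::-1]
cv2.imwrite("pics/c6.png",cv2.resize(a,None,fx=3,fy=3,interpolation=cv2.INTER_CUBIC))
b=cv2.imread("pics/scene0.png")[180:360,250:510].astype(int)
for n,(x0,y0,x1,y1) in dict(tags=(280,245,297,268),iod=(340,237,370,276),box=(392,225,430,255),cup=(458,208,486,243),strip=(288,298,500,356)).items():
    print(n,abs(b-a)[y0-180:y1-180,x0-250:x1-250].mean().round(1))
E
```

```text
clock: 11.9
position: [0.4524, 0.3395, 0.2029]
ee_rot: [0.164, 0.986, -0.0, -0.0]
ft_force: [0.2, 0.3, -0.1]
grip_width: -0.001
tags 2.5
iod 2.6
box 4.6
cup 6.9
strip 2.9
```

View pics/c6.png

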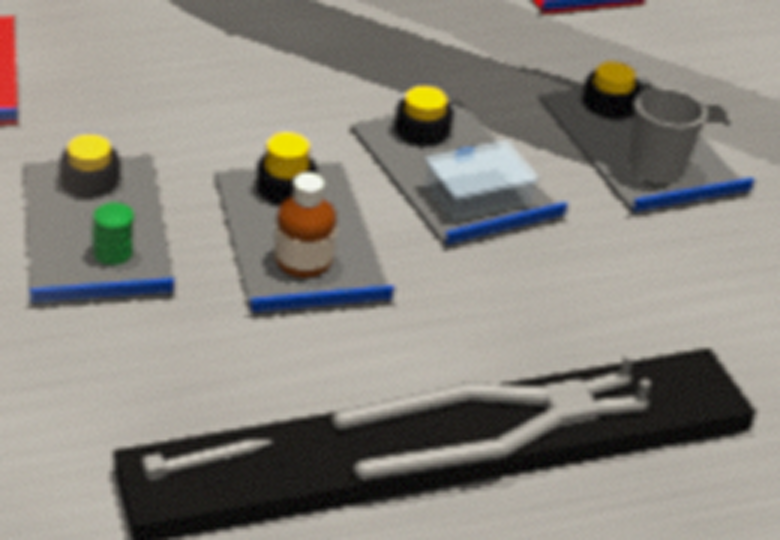

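The tag, box and cup markers are all in, the iodine marker (crop 288,150) is up, and the goods have not moved. I'll hand in.

```bash
python3 -c "
from workcell import manip
print(manip.hand_in())"
```

```text
the job is handed in; nothing more can be done
None
```

I pressed the markers in the required order (green tag buttons, clear pin box, steel dosing cup) with the fingers shut. I then backed the arm clear and handed the job in at about 12 s of the 42 s allowed.

- **Seating:** on each marker the final readings were 6 to 7 N. The force rose by about 1.2 N per mm at the end, which means the plunger had reached its stop. No reading came near the 25 N limit.
- **Final picture:** the three markers show low and the brown bottle's marker shows up. The goods and tools look unmoved. Compared with the first picture, only the cup and pin box areas changed slightly, which I put down to the arm's shadow.
- **One disagreement:** my first wrist-camera fix of the tag marker was about 8 mm off the top and scene cameras, apparently because the arm was still settling. I made a 5 mm correction from it that turned out wrong, and undid it before pressing.

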